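Push the spice box home between canister and mortar

TASK

Put the wooden spice box away: with the fingertips, push it along the counter through the narrow gap between the steel canister and the stone mortar until its end sits square and flush against the edge of the thick chopping board beyond. Slide it all the way without lifting or tipping it, and leave the other things where they are.

Things in the scene. Friction and masses are not known exactly. Their poses are not given: they have to be found in the camera images.
- spice_box: flat closed wooden spice box, plain top: 120 long (its x), 96 wide (its y), 45 high, about 0.45 kg, too wide to grip. Origin: centre of underside; either end may lead. It lies loose on the counter (z = 0), on the robot's right of the gap up to 50 mm off the centre line and turned up to 0.45 rad.
- board: thick pale chopping board lying flat beyond the gap, robot's left: 160 (its x) by 240 (its y) by 28 thick, fixed. Origin: centre of underside. Its +x is the direction to push the box; the gap's centre line is y = 0 of this frame. The edge for the box to meet is at x = -80 mm; the gap is narrowest, 104 mm, at x = -220 mm.
- canister: round stainless steel canister with flip latch and flat lid, 100 diameter, 70 high, heavy and does not move; one side of the gap: its axis is at x = -220 mm, y = +102 or -102 mm in the board's frame (the mortar has the other). Origin: centre of underside.
- mortar: round dark granite mortar, straight sides, 100 diameter, 66 high, open top, heavy and does not move; the other side of the gap. Origin: centre of underside.
- tea_cup: small white ceramic tea cup, 60 wide, 52 high, origin centre of underside. It stands 105 mm to one side of the gap's centre line, in the pocket between a pot and the board. Must not be disturbed.
- sauce_jar: small amber glass jar with steel cap, 48 wide, 60 high, origin centre of underside. It stands 105 mm to the other side of the centre line, in the other pocket. Must not be disturbed.
- spoon: dark wooden spoon, 170 long, lying on top of the board; origin on its underside. Must not be disturbed.
- colander: white plastic colander, 200 across, 85 high, on the far right of the counter; origin centre of underside. Must not be disturbed.
- brown_bowl: glazed brown bowl, 130 across, 62 high, near the counter's far edge; origin centre of underside. Must not be disturbed.
- whisk: whisk with grey silicone handle lying diagonally, on the robot's right and nearer to it than the task; about 280 long, 55 high, origin under its middle. Must not be disturbed.

How it is judged:
By the outcome, as a careful person would: the job done as asked, in the order asked, and still so for the second after the job is handed in, with the robot touching nothing.
It also fails if it takes over 58 s, if anything falls off the work surface, if the arm or the gripper's body presses on something with over 40 N, if the wrist force passes 120 N, or if a joint passes its speed limit or range.

ROBOT

A 6-joint arm with a two-finger parallel gripper is mounted at the origin on the work surface. World frame = base frame: x ahead of the robot, y to its left, z up, the work surface at z = 0. Lengths are in mm, angles in degrees, forces in N, time in s.
With the tool pointing down it reaches from about 300 to 850 mm from the base axis. Payload 4.2 kg.
Tool frame: the origin (TCP) lies midway between the tips of the shut fingers; the grasp point (between the pads) lies 19 mm behind it; z points along the fingers, y is the line along which they close (so a half turn about z gives the same grasp; the last joint's range is limited). The gripper opens to 91 mm and grips with 3 to 60 N. Pads are 32 mm wide; open, the fingers measure 118 mm over their backs; the gripper's body (76 mm by 178 mm) begins 60 mm behind the grasp point.
Start: joints at [67.609, 18.312, 89.639, -0, 72.044, -1.146], TCP at [208.361, 535.937, 213.976] pointing down, gripper open.
Joint ranges: [-177.97, 177.97], [-48.28, 115.42], [12.27, 149.76], [-77.06, 257.06], [2.81, 150.46], [-146.56, 146.56]. Speed limits (degrees/s): [147.25, 147.25, 180, 180, 180, 180].

INTERFACE

Orientations are given as [roll, pitch, yaw] about the fixed x, y, z axes, in that order (R = Rz(yaw) Ry(pitch) Rx(roll)).
In Python, from workcell import env gives the robot as it stands.
- The arm moves only by the shell command python3 drive.py [OPENING] [FORCE], which reads ROWS from standard input. ROWS is a JSON list that holds a single list of rows (three levels of brackets), with 1 to 8 rows, each of 6 numbers: dx, dy, dz in shares of the most that a row can go, 1 being 50 mm, then a rotation vector rx, ry, rz in parts of the range, where 1.0 means 180 degrees; each row shifts and turns the commanded pose from where the row before left it, along the tool's axes as they then stand; what a row does not reach is not made up. A row lasts 1/10 s, in which the tool goes at most 50 mm and 8.59 degrees, less where a joint would pass 70% of its speed; a pose out of reach is approached as far as the arm can. OPENING is the finger opening in mm, set as the command begins (- or left out keeps the last). The fingers move at their own pace and stop on an object; FORCE is the grip in N (left out, the last holds). Time passes only in rows, so rows that do not move let the fingers close. It prints the time, the measured TCP pose, the force, the opening and the grip force at its end. Input that does not fit is refused with a message, and nothing moves.
- env.state(): the state, without advancing time (a new reading comes with each control period).
- env.grab_frame(name): name is "scene" or "top"; returns the picture (480x640x3 uint8, blue, green, red); there is no depth.
- env.camera_model(name): a dict with "fx", "fy", "cx", "cy" (pixels), "T" (4x4, takes a point from camera to world coordinates). Camera axes: x right, y up, looking along -z (the intrinsics and any distortion apply to the point x, -y, -z); pixel columns grow to the right and rows downward; lengths in mm; the calibration is good to about 2 mm. A picture is of the moment at which its call begins. camera_model takes no time and is no camera call.
- env.job_done(): hands the job in; it is judged then, once.
The state is a dict: "time_s": time; "qpos": joint angles; "qvel": joint speeds; "effort": joint torques, N m; "ee_pos": TCP position; "ee_rot": TCP orientation; "force": force on the tool from outside, world axes, zero at the start; "torque": the same for the moment, N m; "gripper_width": finger opening in mm; "gripper_force": force on a finger pad.
Only numpy, scipy, OpenCV 4.12 (cv2) and the standard library are available. Lean on these libraries where they do the work, as an engineer would, in place of code of your own. Each camera call takes 0.05 s, during which the arm holds its last target. There are 200 camera calls.

## Working session

There is one attempt and no reset: what is moved stays moved. The work goes in short steps, Python scripts to look and compute and a shell command to move; the robot and the scene stay as the last step left them, time stands still between calls to the robot, and variables do not carry over. Pictures are saved under pics/ and viewed, at most 10 in all, crops included, and the job is handed in when it is done.

```bash
ls; mkdir -p pics; python3 - <<'E'
from workcell import env
import cv2
for n in("scene","top"):
    cv2.imwrite(f"pics/{n}0.png",env.grab_frame(n)); m=env.camera_model(n); print(n,m)
print(env.state())
E
```

```text
drive.py
pics
workcell.py
scene {'fx': 569.461911976476, 'fy': 569.461911976476, 'cx': 305.53725708286277, 'cy': 243.37669444570375, 'T': array([[ 7.89068534e-01, -4.53678479e-01,  4.14181949e-01,
         1.08564234e+03],
       [ 6.14091714e-01,  6.00315411e-01, -5.12360005e-01,
        -6.89066524e+02],
       [-1.61930990e-02,  6.58632861e-01,  7.52290195e-01,
         9.93158331e+02],
       [ 0.00000000e+00,  0.00000000e+00,  0.00000000e+00,
         1.00000000e+00]])}
top {'fx': 501.7782985729838, 'fy': 501.7782985729838, 'cx': 328.22168261569664, 'cy': 243.25377598547414, 'T': array([[ 2.21949402e-02,  9.94659277e-01, -1.00798348e-01,
         4.50491753e+02],
       [-9.99731200e-01,  2.27571941e-02,  4.43142204e-03,
        -6.62593664e+01],
       [ 6.70164261e-03,  1.00672898e-01,  9.94897008e-01,
         1.14593340e+03],
       [ 0.00000000e+00,  0.00000000e+00,  0.00000000e+00,
         1.00000000e+00]])}
{'time_s': 0.1, 'qpos': array([ 6.76080503e+01,  1.83483007e+01,  8.96987643e+01, -3.22390653e-04,
        7.20436949e+01, -1.14906299e+00]), 'qvel': array([ 0.01876071, -0.06501142, -0.27423454,  0.01435481,  0.02983938,
        0.06065406]), 'effort': array([-9.35715507e-04, -4.13332808e+01, -2.32508075e+01,  7.28154019e-02,
        4.21057118e-02, -4.00549072e-05]), 'ee_pos': array([208.1963209 , 535.50737478, 213.20553345]), 'ee_rot': array([-1.79909252e+02, -1.51359301e-03,  1.58757212e+02]), 'force': array([-0.32733698,  0.693038  ,  0.1057017 ]), 'torque': array([0.0070503 , 0.03857605, 0.02244296]), 'gripper_force': 0.0, 'gripper_width': 91.1652977418735}
```

View pics/top0.png

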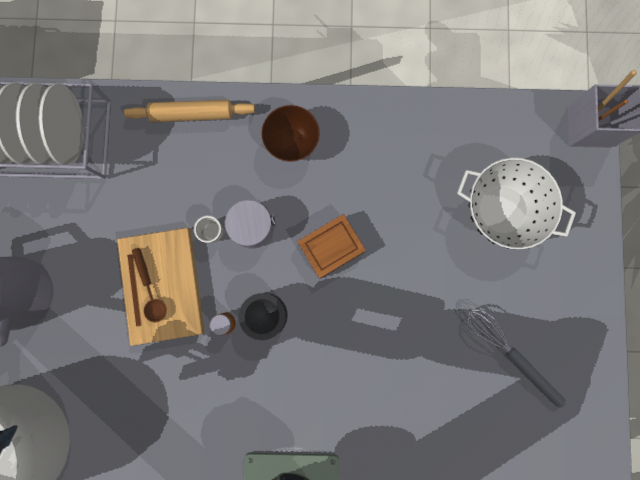

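View pics/scene0.png

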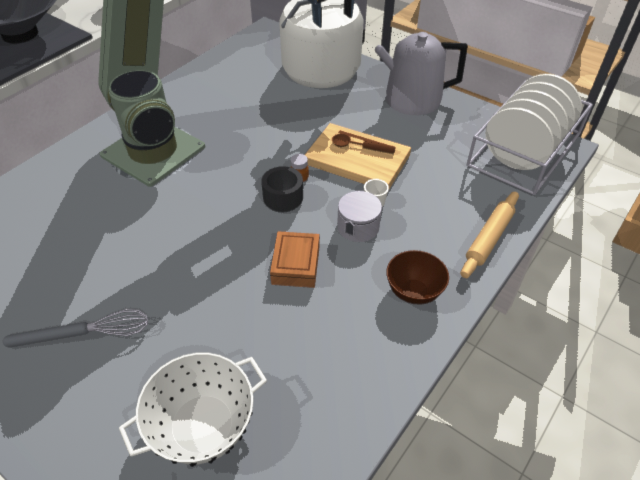

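The top view shows the box at (332,246), canister at (248,222), mortar at (264,316), board at (160,286), cup at (207,229) and jar at (222,323). The scene view agrees with this, so next I measure.

```bash
cat > h.py <<'E'
import cv2,numpy as np
from workcell import env
def cast(n,px,z):
    m=env.camera_model(n); px=np.atleast_2d(px).astype(float)
    d=np.c_[(px[:,0]-m['cx'])/m['fx'],-(px[:,1]-m['cy'])/m['fy'],-np.ones(len(px))]@m['T'][:3,:3].T
    o=m['T'][:3,3]; return (o+d*((z-o[2])/d[:,2])[:,None])[:,:2]
def proj(n,p):
    m=env.camera_model(n); c=(np.atleast_2d(p)-m['T'][:3,3])@m['T'][:3,:3]
    return np.c_[m['cx']+m['fx']*c[:,0]/-c[:,2],m['cy']-m['fy']*c[:,1]/-c[:,2]]
def blob(im,lo,hi,roi):
    x0,y0,x1,y1=roi; k=np.zeros(im.shape[:2],np.uint8)
    k[y0:y1,x0:x1]=cv2.inRange(cv2.cvtColor(im,cv2.COLOR_BGR2HSV),lo,hi)[y0:y1,x0:x1]
    k=cv2.morphologyEx(k,cv2.MORPH_CLOSE,np.ones((5,5)))
    return max(cv2.findContours(k,cv2.RETR_EXTERNAL,cv2.CHAIN_APPROX_NONE)[0],key=cv2.contourArea)[:,0]
def rect(w):
    r=cv2.minAreaRect(w.astype(np.float32)); return np.array(r[0]).round(1),np.array(r[1]).round(1),round(r[2],2)
E
python3 - <<'E'
from h import *
im=cv2.imread("pics/top0.png"); hsv=cv2.cvtColor(im,cv2.COLOR_BGR2HSV)
for p in [(332,246),(350,262),(130,320),(180,250),(248,222),(264,340),(264,316),(300,300),(300,200)]: print(p,hsv[p[1],p[0]])
b=blob(im,(5,60,60),(30,255,255),(100,215,212,360)); print("board",rect(cast("top",b,28)))
s=blob(im,(3,90,40),(25,255,255),(285,200,380,290)); print("box",rect(cast("top",s,45)))
cv2.drawContours(im,[b,s],-1,(0,255,0),1)
cv2.imwrite("pics/c1.png",cv2.resize(im[190:360,100:400],None,fx=2.6,fy=2.6,interpolation=0))
E
```

```text
(332, 246) [ 13 162 151]
(350, 262) [115  18  83]
(130, 320) [ 18 123 199]
(180, 250) [ 17 123 205]
(248, 222) [132  21 160]
(264, 340) [120  14  73]
(264, 316) [110  17  45]
(300, 300) [120  16  93]
(300, 200) [120  15 103]
board (array([461.2, 299.3]), array([239.7, 166.1]), 10.55)
box (array([557.1, -77.7]), array([ 95.9, 119.3]), 32.23)
```

View pics/c1.png

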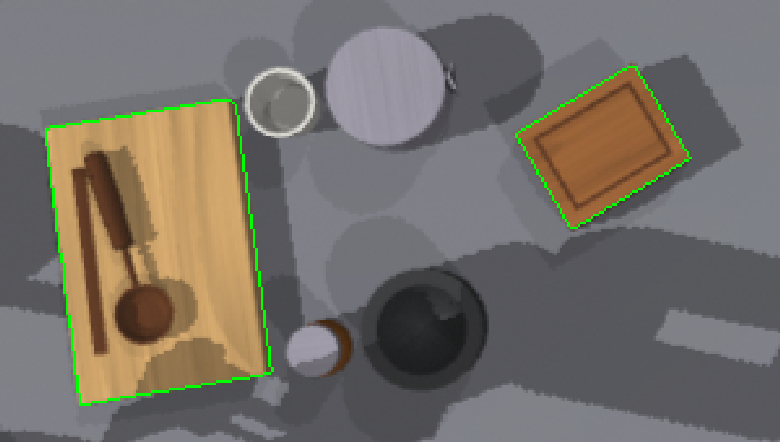

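Contours sit on the box top and on the board, though the board's right edge includes its side face. Canister lid is at about (248,223) and the mortar rim at about (261,320). Next I fit the edges and the two pots' circles.

```bash
python3 - <<'E'
from h import *
def fl(w,lab):
    vx,vy,x,y=cv2.fitLine(w.astype(np.float32),cv2.DIST_HUBER,0,.01,.01).ravel()
    if lab!='v' : pass
    a=np.degrees(np.arctan2(vy,vx)); print(lab,"ang %.2f"%(a%180),"pt",round(float(x),1),round(float(y),1),"n",len(w)); return
def side(c,p,q,tol=4):
    p,q=np.array(p,float),np.array(q,float); u=(q-p)/np.linalg.norm(q-p); d=c-p; t=d@u; L=np.linalg.norm(q-p)
    return c[(abs(d@np.array([-u[1],u[0]]))<tol)&(t>8)&(t<L-8)]
im=cv2.imread("pics/top0.png")
b=blob(im,(5,60,60),(30,255,255),(100,215,212,360))
C=[(118,239),(190,229),(203,333),(131,345)]
for i,z,n in [(3,28,"far"),(0,28,"end+x"),(1,28,"front z28"),(1,0,"front z0"),(2,28,"end-x")]: fl(cast("top",side(b,C[i],C[(i+1)%4]),z),n)
g=cv2.cvtColor(im,cv2.COLOR_BGR2HSV)
can=cv2.inRange(g,(122,10,125),(145,60,255)); can[:195]=0;can[250:]=0;can[:,:215]=0;can[:,280:]=0
can=max(cv2.findContours(can,0,1)[0],key=cv2.contourArea)[:,0]
print("can",cv2.fitEllipse(cast("top",can,70).astype(np.float32)))
big=cv2.resize(im[285:350,225:305],None,fx=8,fy=8,interpolation=2)
cv2.imwrite("pics/m.png",cv2.convertScaleAbs(big,alpha=2.2))
# board scene view, all edges
s=cv2.imread("pics/scene0.png"); sb=blob(s,(5,60,60),(30,255,255),(295,115,420,195))
bx=blob(s,(3,90,40),(25,255,255),(260,225,330,295))
for n,c in(("boardS",sb),("boxS",bx)): print(n,cv2.approxPolyDP(c.reshape(-1,1,2),3,True)[:,0].tolist())
E
```

```text
far ang 10.81 pt 444.1 379.2 n 90
end+x ang 100.50 pt 578.1 320.6 n 56
front z28 ang 10.46 pt 474.3 218.5 n 88
front z0 ang 10.46 pt 474.9 225.6 n 88
end-x ang 100.38 pt 344.6 277.5 n 57
can ((601.1275634765625, 104.76111602783203), (96.78573608398438, 98.23843383789062), 84.73887634277344)
boardS [[296, 169], [303, 181], [308, 167], [313, 166], [362, 183], [379, 178], [389, 187], [410, 147], [329, 123], [305, 153], [308, 164]]
boxS [[278, 231], [270, 269], [272, 284], [313, 286], [318, 234]]
```

View pics/m.png

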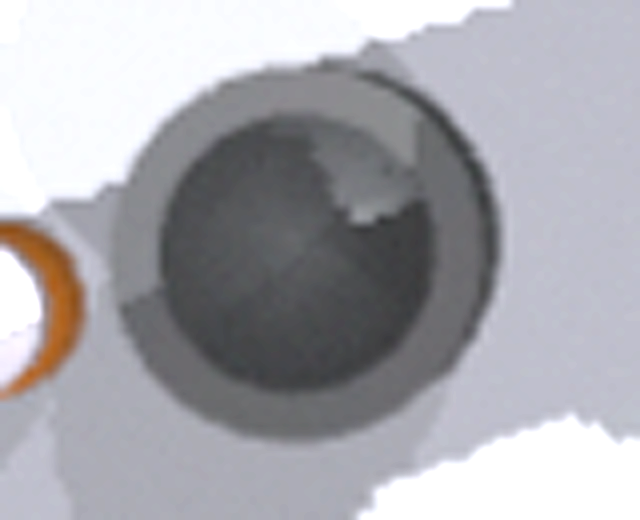

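The mortar rim centre is at about (261.7,316.1). Board and canister agree with the stated geometry (−102 mm, edge −140 mm). Plan: first push the box's canister-side long face toward +v with two fingertips, which squares and centres it. Then push from the rear along u. I turn the tool first.

The manual's scale: shifts go in shares of 50 mm and turns go in shares of 180 degrees. Converting my numbers, -7.95 degrees / 180 = -0.0442.

```bash
echo '[[[0,0,0,0,0,-0.0442],[0,0,0,0,0,-0.0442],[0,0,0,0,0,-0.0442],[0,0,0,0,0,-0.0442]]]' | python3 drive.py 50
cat >> h.py <<'E'
A=np.radians(100.55); U=np.array([np.cos(A),np.sin(A)]); V=np.array([-U[1],U[0]]); E0=133.2; V0=-508.3   # front edge, centre line
def uv(p): p=np.atleast_2d(p); return np.c_[p@U-E0-0,p@V-V0]   # u=0 at board's edge
def xy(u,v): return (u+E0)*U+(v+V0)*V
def tool(u,v,z):  # move needed in tool axes
    s=env.state(); y=np.radians(s['ee_rot'][2]); d=xy(u,v)-s['ee_pos'][:2]
    print("now uv",uv(s['ee_pos'][:2])[0].round(1),"z",s['ee_pos'][2].round(1),"rot",s['ee_rot'].round(2),"F",s['force'].round(1),"t",s['time_s'])
    print("tool dx %.1f dy %.1f dz %.1f"%(d@[np.cos(y),np.sin(y)],d@[np.sin(y),-np.cos(y)],s['ee_pos'][2]-z))
E
python3 - <<'E'
from h import *
print("can",uv([601.1,104.8]),"mortar",uv(cast("top",[261.7,316.1],66)),"box",uv([557.1,-77.7]),"cup/jar",uv(cast("top",[[207.5,229.5],[218,324]],55)))
u,v=uv([557.1,-77.7])[0]
tool(u-6,-130,15)
E
```

```text
time_s: 0.5
ee_pos: [208.2, 535.6, 213.5]
ee_rot: [-179.9, -0.0, -169.1]
force: [0.5, 0.5, -0.2]
gripper_width: 62.3
gripper_force: 0.0
can [[-140.22909884 -101.82690628]] mortar [[-140.57834132  102.03946173]] box [[-311.58791374  -25.156139  ]] cup/jar [[ -50.0164415  -102.47067197]
 [ -44.14300555  103.76546514]]
now uv [355.3 205.5] z 213.5 rot [-1.7995e+02 -3.0000e-02 -1.6912e+02] F [ 0.5  0.5 -0.2] t 0.5
tool dx -331.6 dy -674.8 dz 198.5
```

Canister, mortar, cup and jar all agree with the stated layout to within about 2 mm. I now travel over to the box's canister side, up high.

In the tool's units: -42 mm is -0.84, -20 mm is -0.4, 0.33 degrees / 180 = 0.0018.

```bash
echo '[[[-0.4,-0.84,0,0,0,0.0018],[-0.4,-0.84,0,0,0,0],[-0.4,-0.84,0,0,0,0],[-0.4,-0.84,0,0,0,0],[-0.4,-0.84,0,0,0,0],[-0.4,-0.84,0,0,0,0],[-0.4,-0.84,0,0,0,0],[-0.4,-0.84,0,0,0,0]]]' | python3 drive.py >/dev/null
echo '[[[-0.4,-0.84,0,0,0,0],[-0.4,-0.84,0,0,0,0],[-0.4,-0.84,0,0,0,0],[-0.4,-0.84,0,0,0,0],[-0.4,-0.84,0,0,0,0],[-0.4,-0.84,0,0,0,0],[-0.4,-0.84,0,0,0,0],[-0.4,-0.84,0,0,0,0]]]' | python3 drive.py >/dev/null
python3 - <<'E'
from h import *
tool(-317.6,-130,15)
E
```

```text
now uv [-320.  -111.4] z 213.4 rot [ 1.7997e+02 -4.0000e-02 -1.6979e+02] F [ 0.6 -0.1 -0.6] t 2.1
tool dx -18.6 dy 2.5 dz 198.4
```

In the tool's units: 40 mm is 0.8, -18.6 mm is -0.372.

```bash
echo '[[[-0.372,0.05,0,0,0,0],[0,0,0.8,0,0,0],[0,0,0.8,0,0,0],[0,0,0.8,0,0,0],[0,0,0.6,0,0,0],[0,0,0,0,0,0],[0,0,0,0,0,0]]]' | python3 drive.py 
python3 - <<'E'
from h import *
tool(-317.6,-130,15)
im=env.grab_frame("top"); cv2.imwrite("pics/t2.png",im[150:360,150:450].repeat(2,0).repeat(2,1))
E
```

```text
time_s: 2.8
ee_pos: [660.8, -62.7, 64.0]
ee_rot: [180.0, -0.0, -169.8]
force: [0.8, -0.2, 0.9]
gripper_width: 49.9
gripper_force: 0.0
now uv [-315.8 -129.8] z 64.0 rot [ 1.7999e+02 -3.0000e-02 -1.6977e+02] F [ 0.8 -0.2  0.9] t 2.8
tool dx -0.2 dy -1.8 dz 49.0
```

View pics/t2.png

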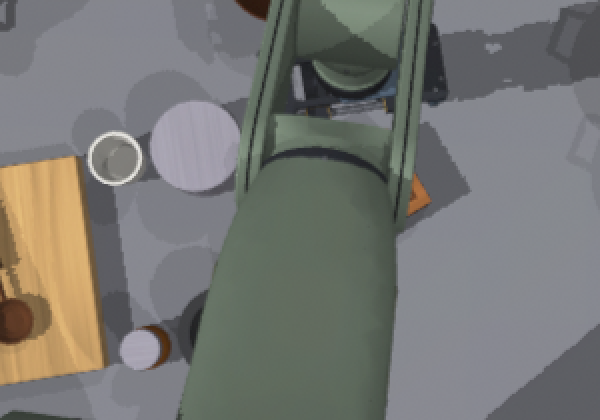

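The arm hides most of the box in this view, but the fingers stand clear on its canister side. I lower them, then push toward +v.

In the tool's units: 17 mm is 0.34, 16 mm is 0.32, -0.3 degrees / 180 = -0.0017.

```bash
echo '[[[0,-0.036,0.34,0,0,-0.0017],[0,0,0.32,0,0,0],[0,0,0.32,0,0,0],[0,0,0,0,0,0],[0.1,0,0,0,0,0],[0.1,0,0,0,0,0],[0.1,0,0,0,0,0]]]' | python3 drive.py ; echo '[[[0.1,0,0,0,0,0],[0.1,0,0,0,0,0],[0.1,0,0,0,0,0],[0.1,0,0,0,0,0],[0.1,0,0,0,0,0],[0,0,0,0,0,0]]]' | python3 drive.py
python3 - <<'E'
from h import *
tool(-317.6,-64,15)
E
```

```text
time_s: 3.55
ee_pos: [646.5, -67.3, 16.5]
ee_rot: [-180.0, 0.1, -169.5]
force: [0.2, -0.0, -0.1]
gripper_width: 49.8
gripper_force: 0.0
time_s: 4.15
ee_pos: [620.5, -71.8, 14.8]
ee_rot: [180.0, -0.1, -169.5]
force: [2.5, -0.5, 0.6]
gripper_width: 49.9
gripper_force: 0.6
now uv [-317.4  -88.6] z 14.8 rot [ 1.7997e+02 -8.0000e-02 -1.6949e+02] F [ 2.5 -0.5  0.6] t 4.15
tool dx 24.6 dy -0.3 dz -0.2
```

Contact gives 2.5 N. I finish the squaring push, back off a little, lift, and look with the scene camera.

In the tool's units: 5 mm is 0.1, 4.5 mm is 0.09.

```bash
echo '[[[0.1,0,0,0,0,0],[0.1,0,0,0,0,0],[0.1,0,0,0,0,0],[0.1,0,0,0,0,0],[0.09,0,0,0,0,0],[0,0,0,0,0,0],[0,0,0,0,0,0]]]' | python3 drive.py; python3 - <<'E'
from h import *
tool(-317.6,-64,15)
im=env.grab_frame("scene"); bx=blob(im,(3,90,40),(25,255,255),(240,200,340,310)); x=cv2.drawContours(im.copy(),[bx],-1,(0,255,0),1)
cv2.imwrite("pics/s3.png",np.hstack([a[130:310,180:380].repeat(2,0).repeat(2,1) for a in(im,x)]))
E
```

```text
time_s: 4.85
ee_pos: [596.0, -75.9, 14.4]
ee_rot: [179.9, -0.2, -169.5]
force: [0.0, -1.0, -0.3]
gripper_width: 49.9
gripper_force: 0.0
now uv [-316.9  -63.8] z 14.4 rot [ 1.7991e+02 -1.7000e-01 -1.6951e+02] F [ 0.  -1.  -0.3] t 4.85
tool dx -0.2 dy -0.7 dz -0.6
```

View pics/s3.png

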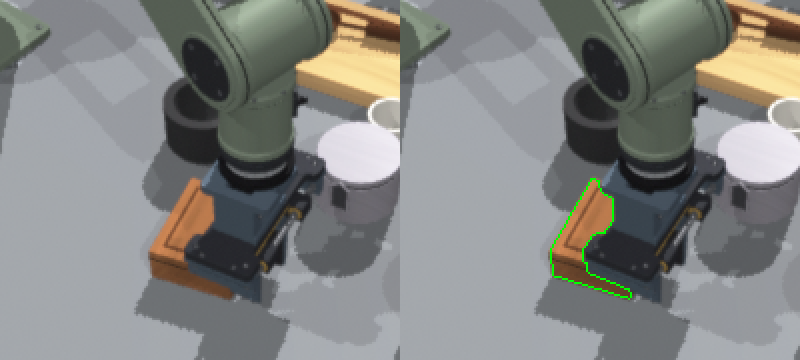

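The scene view shows the fingers against the box's side with the box roughly aligned. I back off, lift, swing to the rear and look again.

In the tool's units: -45 mm is -0.9, -40 mm is -0.8.

```bash
echo '[[[-0.2,0,0,0,0,0],[-0.3,0,0,0,0,0],[0,0,-0.8,0,0,0],[0,0,-0.9,0,0,0],[0,-0.8,0,0,0,0],[0,-0.9,0,0,0,0],[0,-0.9,0,0,0,0],[0,-0.8,0,0,0,0]]]' | python3 drive.py >/dev/null
echo '[[[0,0,0,0,0,0.0456],[0,0,0,0,0,0.0456],[0,0,0,0,0,0.0456],[0,0,0,0,0,0.0456],[0,0,0,0,0,0.0456],[0,0,0,0,0,0.0456]]]' | python3 drive.py > /dev/null
echo '[[[0,0,0,0,0,0.0456],[0,0,0,0,0,0.0456],[0,0,0,0,0,0.0456],[0,0,0,0,0,0.0456],[0,0,0,0,0,0.0444],[0,0,0,0,0,0]]]' | python3 drive.py  > /dev/null
python3 - <<'E'
from h import *
im=env.grab_frame("top"); s=blob(im,(3,90,40),(25,255,255),(280,200,400,330)); w=cast("top",s,45)
c,sz,a=rect(w); print(c,sz,a,uv(c).round(1)); print("corners uv",uv(cv2.boxPoints((c,sz,a))).round(1).tolist())
tool(-400,0,15)
cv2.drawContours(im,[s],-1,(0,255,0),1); cv2.imwrite("pics/t4.png",im[150:360,150:450].repeat(2,0).repeat(2,1))
E
```

```text
[519.5 -68.4] [ 95.7 120.4] 16.65 [[-295.6   10.1]]
corners uv [[-240.8, 64.1], [-360.5, 51.3], [-350.3, -43.9], [-230.6, -31.1]]
now uv [-487.4  -90.5] z 99.6 rot [-1.7998e+02 -3.0000e-02  1.0069e+02] F [ 0.6 -0.  -0.7] t 6.95
tool dx 87.6 dy -90.3 dz 84.6
```

View pics/t4.png

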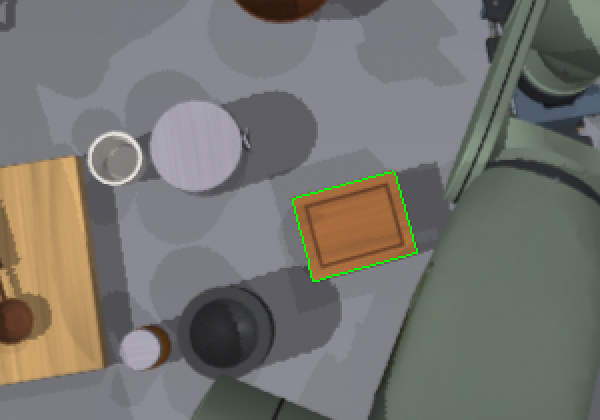

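The box is now at (u −296, v +10) with 6° left over; its rear slipped because the fingers were behind its centre. A corrective push from the mortar side, with fingers wider and centred on the box, will square and centre it.

In the tool's units: -35 mm is -0.7, -32 mm is -0.64, -8.2 degrees / 180 = -0.0456.

```bash
echo '[[[0.64,-0.64,0,0,0,0],[0.64,-0.64,0,0,0,0],[0.64,-0.64,0,0,0,0],[0.64,-0.64,0,0,0,0],[0.64,-0.64,0,0,0,0],[0.62,-0.7,0,0,0,0],[0,0,0,0,0,-0.0456],[0,0,0,0,0,-0.0456]]]' | python3 drive.py 80 >/dev/null
echo '[[[0,0,0,0,0,-0.0456],[0,0,0,0,0,-0.0456],[0,0,0,0,0,-0.0456],[0,0,0,0,0,-0.0456],[0,0,0,0,0,-0.0456],[0,0,0,0,0,-0.0456],[0,0,0,0,0,-0.0456],[0,0,0,0,0,-0.0456]]]' | python3 drive.py > /dev/null
echo '[[[0,0,0,0,0,-0.0444],[0,0,0,0,0,0]]]' | python3 drive.py
python3 - <<'E'
from h import *
tool(-293,105,15)
E
```

```text
time_s: 8.75
ee_pos: [426.9, -86.6, 100.1]
ee_rot: [180.0, 0.0, -169.4]
force: [-0.9, -0.3, 0.3]
gripper_width: 80.0
gripper_force: 0.0
now uv [-296.5  104.5] z 100.1 rot [ 1.8000e+02  1.0000e-02 -1.6935e+02] F [-0.9 -0.3  0.3] t 8.75
tool dx 0.5 dy 3.5 dz 85.1
```

In the tool's units: 43 mm is 0.86, 42 mm is 0.84, 0.1 degrees / 180 = 0.0006.

```bash
echo '[[[0,0.07,0.86,0,0,0.0006],[0,0,0.84,0,0,0],[0,0,0,0,0,0],[-0.16,0,0,0,0,0],[-0.1,0,0,0,0,0],[-0.1,0,0,0,0,0],[-0.1,0,0,0,0,0],[-0.1,0,0,0,0,0]]]' | python3 drive.py; echo '[[[-0.1,0,0,0,0,0],[-0.08,0,0,0,0,0],[-0.07,0,0,0,0,0],[0,0,0,0,0,0]]]' | python3 drive.py
python3 - <<'E'
from h import *
tool(-293,64,15)
E
echo '[[[0.2,0,0,0,0,0],[0.3,0,0,0,0,0],[0,0,-0.8,0,0,0],[0,0,-0.9,0,0,0],[0,-0.8,0,0,0,0],[0,-0.9,0,0,0,0],[0,-0.9,0,0,0,0],[0,-0.8,0,0,0,0]]]' | python3 drive.py >/dev/null
python3 - <<'E'
from h import *
im=env.grab_frame("top"); s=blob(im,(3,90,40),(25,255,255),(280,200,400,330)); w=cast("top",s,45)
c,sz,a=rect(w); print(c,sz,a,uv(c).round(1)); print("corners uv",uv(cv2.boxPoints((c,sz,a))).round(1).tolist())
tool(-400,0,15)
cv2.imwrite("pics/t5.png",im[150:360,150:450].repeat(2,0).repeat(2,1))
E
```

```text
time_s: 9.55
ee_pos: [453.4, -77.9, 15.7]
ee_rot: [180.0, -0.0, -169.5]
force: [-3.1, 1.0, 2.0]
gripper_width: 80.3
gripper_force: 1.4
time_s: 9.95
ee_pos: [466.3, -75.8, 14.8]
ee_rot: [-180.0, 0.0, -169.6]
force: [-0.7, -0.4, 1.0]
gripper_width: 80.0
gripper_force: 0.5
now uv [-293.1   63.7] z 14.8 rot [-1.8000e+02  3.0000e-02 -1.6958e+02] F [-0.7 -0.4  1. ] t 9.95
tool dx 0.3 dy 0.1 dz -0.2
[530.1 -70.5] [ 96.  119.4] 10.54 [[-2.996e+02  1.000e-01]]
corners uv [[-239.9, 48.1], [-359.3, 48.1], [-359.3, -47.9], [-239.9, -47.9]]
now uv [-471.5   88.9] z 100.5 rot [-179.56    0.24 -169.71] F [ 2.5 -5.7  0.2] t 10.8
tool dx -88.5 dy 71.9 dz 85.5
```

The box is now squared (10.54° against 10.55°) and centred (v 0.1). Next is the rear push.

In the tool's units: -44 mm is -0.88, 8.2 degrees / 180 = 0.0456.

```bash
echo '[[[-0.88,0,0,0,0,0.0456],[0,0,0,0,0,0.0456],[0,0,0,0,0,0.0456],[0,0,0,0,0,0.0456],[0,0,0,0,0,0.0456],[0,0,0,0,0,0.0456],[0,0,0,0,0,0.0456],[0,0,0,0,0,0.0456]]]' | python3 drive.py 56 >/dev/null
echo '[[[0,0,0,0,0,0.0456],[0,0,0,0,0,0.0456],[0,0,0,0,0,0.0439],[0,0,0,0,0,0]]]' | python3 drive.py
python3 - <<'E'
from h import *
tool(-400,0,15)
E
```

```text
time_s: 12.0
ee_pos: [515.0, -239.6, 99.9]
ee_rot: [180.0, 0.0, 100.5]
force: [-0.9, 0.8, -0.3]
gripper_width: 56.1
gripper_force: 0.0
now uv [-463.1   45.9] z 99.9 rot [1.7996e+02 2.0000e-02 1.0052e+02] F [-0.9  0.8 -0.3] t 12.0
tool dx 63.1 dy 45.9 dz 84.9
```

In the tool's units: 43 mm is 0.86, 42 mm is 0.84.

```bash
echo '[[[0.64,0.46,0,0,0,0],[0.62,0.46,0,0,0,0],[0,0,0.86,0,0,0],[0,0,0.84,0,0,0],[0,0,0,0,0,0],[0.2,0,0,0,0,0],[0.16,0,0,0,0,0],[0.1,0,0,0,0,0]]]' | python3 drive.py; echo '[[[0.12,0,0,0,0,0],[0.12,0,0,0,0,0],[0.12,0,0,0,0,0],[0.12,0,0,0,0,0],[0.12,0,0,0,0,0],[0.12,0,0,0,0,0],[0.12,0,0,0,0,0],[0.12,0,0,0,0,0]]]' | python3 drive.py
python3 - <<'E'
from h import *
tool(-136,0,15)
im=env.grab_frame("top"); cv2.imwrite("pics/t6.png",im[150:360,150:450].repeat(2,0).repeat(2,1))
E
```

```text
time_s: 12.8
ee_pos: [545.8, -146.2, 17.1]
ee_rot: [179.8, 0.1, 100.6]
force: [-0.5, -0.5, -0.2]
gripper_width: 55.6
gripper_force: 0.1
time_s: 13.6
ee_pos: [535.8, -99.0, 14.9]
ee_rot: [-180.0, -0.0, 100.5]
force: [0.2, -4.2, 2.7]
gripper_width: 56.2
gripper_force: 2.1
now uv [-3.286e+02 -3.000e-01] z 14.9 rot [-179.98   -0.    100.53] F [ 0.2 -4.2  2.7] t 13.6
tool dx 192.6 dy -0.3 dz -0.1
```

View pics/t6.png

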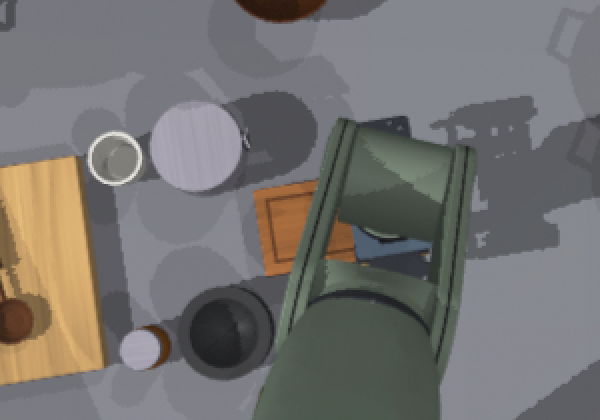

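The box is moving forward square: its front edge runs from crop (253,192) to (266,276), parallel to the board edge. I push on and check just before the narrowest point.

In the tool's units: 6 mm is 0.12.

```bash
echo '[[[0.12,0,0,0,0,0],[0.12,0,0,0,0,0],[0.12,0,0,0,0,0],[0.12,0,0,0,0,0],[0.12,0,0,0,0,0],[0.12,0,0,0,0,0],[0.12,0,0,0,0,0],[0,0,0,0,0,0]]]' | python3 drive.py
cat >> h.py <<'E'
def look(u0,n):
    im=env.grab_frame("top"); p=proj("top",np.r_[xy(u0,0),45])[0]
    x,y=p.astype(int); s=blob(im,(3,140,60),(15,255,255),(x-14,y-45,x+40,y+45))
    w=uv(cast("top",s,45)); i=np.where(abs(w[:,1])<38)[0]; f=w[i]; f=f[f[:,0]>u0-12]
    k=np.polyfit(f[:,1],f[:,0],1); r=abs(np.polyval(k,f[:,1])-f[:,0])<2; k=np.polyfit(f[r,1],f[r,0],1)
    print("front u at v=0 %.1f, tilt %.2f deg, n %d, v range %.1f..%.1f"%(k[1],np.degrees(np.arctan(k[0])),r.sum(),w[:,1].min(),w[:,1].max()))
    cv2.drawContours(im,[s],-1,(0,255,0),1); cv2.imwrite(f"pics/{n}.png",im[190:340,150:350].repeat(3,0).repeat(3,1))
E
python3 - <<'E'
from h import *
tool(-136,0,15); look(uv(env.state()['ee_pos'][:2])[0,0]+136,'t7')
E
```

```text
time_s: 14.45
ee_pos: [527.6, -57.0, 14.7]
ee_rot: [-179.9, -0.1, 100.5]
force: [-0.2, 0.6, 0.0]
gripper_width: 55.8
gripper_force: 0.0
now uv [-2.858e+02  1.000e-01] z 14.7 rot [-1.7993e+02 -8.0000e-02  1.0054e+02] F [-0.2  0.6  0. ] t 14.45
tool dx 149.8 dy 0.0 dz -0.3
front u at v=0 -150.9, tilt -0.20 deg, n 34, v range -45.4..48.2
```

View pics/t7.png

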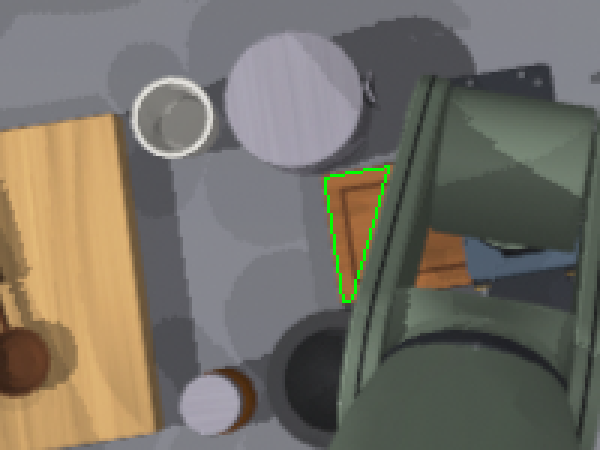

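The front edge is at u −150, square to 0.2°, with 3–5 mm clearance on each side. I continue through the gap.

In the tool's units: 6 mm is 0.12.

```bash
for i in 1; do echo '[[[0.12,0,0,0,0,0],[0.12,0,0,0,0,0],[0.12,0,0,0,0,0],[0.12,0,0,0,0,0],[0.12,0,0,0,0,0],[0.12,0,0,0,0,0],[0.12,0,0,0,0,0],[0.12,0,0,0,0,0]]]' | python3 drive.py; done
python3 - <<'E'
from h import *
tool(-136,0,15); look(uv(env.state()['ee_pos'][:2])[0,0]+136,'t8')
E
```

```text
time_s: 15.3
ee_pos: [519.3, -10.4, 14.9]
ee_rot: [-180.0, -0.0, 100.5]
force: [-0.5, -1.2, -0.8]
gripper_width: 56.0
gripper_force: 0.8
now uv [-238.5   -0.3] z 14.9 rot [-1.7999e+02 -1.0000e-02  1.0053e+02] F [-0.5 -1.2 -0.8] t 15.3
tool dx 102.5 dy -0.4 dz -0.1Traceback (most recent call last):
  File "<stdin>", line 2, in <module>
  File "h.py", line 28, in look
    k=np.polyfit(f[:,1],f[:,0],1); r=abs(np.polyval(k,f[:,1])-f[:,0])<2; k=np.polyfit(f[r,1],f[r,0],1)
    raise TypeError("expected non-empty vector for x")
TypeError: expected non-empty vector for x
```

```bash
python3 - <<'E'
from h import *
for n,z in(("top",45),("scene",45)):
    im=env.grab_frame(n); cv2.imwrite(f"pics/{n}9.png",im)
    k=cv2.inRange(cv2.cvtColor(im,cv2.COLOR_BGR2HSV),(3,120,50),(16,255,255))
    for c in cv2.findContours(k,0,1)[0]:
        if cv2.contourArea(c)>40:
            w=uv(cast(n,c[:,0],z)); 
            if -400<w[:,0].min()<0 and abs(w[:,1]).max()<120: print(n,cv2.contourArea(c),"u",w[:,0].min().round(1),w[:,0].max().round(1),"v",w[:,1].min().round(1),w[:,1].max().round(1), uv(cast(n,cv2.approxPolyDP(c,2,True)[:,0],z)).round(0).tolist())
E
```

```text
top 221.5 u -190.9 -146.5 v 15.5 49.2 [[-158.0, 16.0], [-147.0, 49.0], [-191.0, 47.0], [-184.0, 20.0]]
top 170.0 u -129.5 -101.9 v -45.5 19.7 [[-129.0, -45.0], [-103.0, -45.0], [-102.0, 20.0]]
scene 124.5 u -252.6 -222.8 v -26.6 23.7 [[-223.0, 24.0], [-252.0, 11.0], [-250.0, -27.0], [-224.0, -3.0]]
scene 42.0 u -209.2 -193.4 v 0.7 38.0 [[-201.0, 38.0], [-209.0, 10.0], [-197.0, 1.0]]
scene 164.0 u -129.2 -103.2 v -44.6 36.9 [[-105.0, 37.0], [-127.0, 26.0], [-129.0, -18.0], [-114.0, -24.0], [-108.0, -45.0]]
```

Front is at u −102 and square, and the box sits about 1.5 mm toward the mortar. I continue with a slight bias back.

In the tool's units: 6 mm is 0.12, 0.2 mm is 0.004.

```bash
echo '[[[0.12,0.004,0,0,0,0],[0.12,0.004,0,0,0,0],[0.12,0.004,0,0,0,0],[0.12,0.004,0,0,0,0],[0.12,0.004,0,0,0,0],[0.12,0.004,0,0,0,0],[0.12,0.004,0,0,0,0],[0.12,0.004,0,0,0,0]]]' | python3 drive.py; echo '[[[0.12,0,0,0,0,0],[0.12,0,0,0,0,0],[0.12,0,0,0,0,0],[0.12,0,0,0,0,0],[0.12,0,0,0,0,0],[0.12,0,0,0,0,0],[0.08,0,0,0,0,0],[0,0,0,0,0,0]]]' | python3 drive.py
python3 - <<'E'
from h import *
tool(-136,0,15)
E
```

```text
time_s: 16.25
ee_pos: [512.4, 36.9, 15.1]
ee_rot: [180.0, 0.0, 100.5]
force: [-0.1, -2.7, 2.1]
gripper_width: 56.2
gripper_force: 1.9
time_s: 17.05
ee_pos: [504.5, 76.8, 14.7]
ee_rot: [-180.0, -0.1, 100.5]
force: [0.5, -0.4, -0.0]
gripper_width: 55.7
gripper_force: 0.0
now uv [-150.    -1.8] z 14.7 rot [-1.7996e+02 -7.0000e-02  1.0052e+02] F [ 0.5 -0.4 -0. ] t 17.05
tool dx 14.0 dy -1.8 dz -0.3
```

Now I close the last 14 mm slowly until the force rises.

In the tool's units: 3 mm is 0.06, 1 mm is 0.02.

```bash
echo '[[[0.06,0,0,0,0,0],[0.06,0,0,0,0,0],[0.06,0,0,0,0,0],[0.02,0,0,0,0,0],[0.02,0,0,0,0,0],[0,0,0,0,0,0]]]' | python3 drive.py; echo '[[[0.02,0,0,0,0,0],[0.02,0,0,0,0,0],[0,0,0,0,0,0]]]' | python3 drive.py;  echo '[[[0.02,0,0,0,0,0],[0,0,0,0,0,0]]]' | python3 drive.py
python3 - <<'E'
from h import *
tool(-136,0,15)
E
```

```text
time_s: 17.65
ee_pos: [502.6, 86.9, 14.7]
ee_rot: [-180.0, -0.0, 100.5]
force: [-0.4, -0.1, -0.2]
gripper_width: 56.0
gripper_force: 0.2
time_s: 17.95
ee_pos: [502.5, 88.7, 14.9]
ee_rot: [-180.0, -0.0, 100.5]
force: [-0.9, -1.1, -1.1]
gripper_width: 56.0
gripper_force: 0.5
time_s: 18.15
ee_pos: [502.4, 89.2, 14.9]
ee_rot: [-180.0, 0.0, 100.5]
force: [-0.5, -4.5, -0.8]
gripper_width: 55.7
gripper_force: 2.1
now uv [-137.5   -2. ] z 14.9 rot [-1.7999e+02  3.0000e-02  1.0053e+02] F [-0.5 -4.5 -0.8] t 18.15
tool dx 1.5 dy -2.0 dz -0.1
```

```bash
echo '[[[0.02,0,0,0,0,0],[0,0,0,0,0,0]]]' | python3 drive.py;  echo '[[[0.02,0,0,0,0,0],[0,0,0,0,0,0],[0,0,0,0,0,0]]]' | python3 drive.py
python3 - <<'E'
from h import *
tool(-136,0,15)
E
```

```text
time_s: 18.35
ee_pos: [502.4, 89.3, 15.0]
ee_rot: [-180.0, 0.1, 100.6]
force: [0.5, -8.9, -1.0]
gripper_width: 55.9
gripper_force: 4.4
time_s: 18.65
ee_pos: [502.4, 89.3, 15.1]
ee_rot: [-180.0, 0.2, 100.6]
force: [1.6, -13.0, -0.4]
gripper_width: 56.4
gripper_force: 6.5
now uv [-137.4   -2. ] z 15.1 rot [-179.99    0.19  100.57] F [  1.6 -13.   -0.4] t 18.65
tool dx 1.4 dy -2.0 dz 0.1
```

The tip has stopped at 13 N, so the box is against the board. One more nudge, then I back off, lift, and clear the view.

In the tool's units: -45 mm is -0.9, -30 mm is -0.6.

```bash
echo '[[[0.02,0,0,0,0,0],[0,0,0,0,0,0],[-0.06,0,0,0,0,0],[-0.1,0,0,0,0,0],[-0.2,0,0,0,0,0],[0,0,-0.6,0,0,0],[0,0,-0.9,0,0,0],[0,0,-0.9,0,0,0]]]' | python3 drive.py; echo '[[[-0.9,0,0,0,0,0],[-0.9,0,0,0,0,0],[-0.9,0,0,0,0,0],[-0.9,0,0,0,0,0],[-0.9,0,0,0,0,0],[-0.9,0,0,0,0,0],[-0.9,0,0,0,0,0],[0,0,0,0,0,0]]]' | python3 drive.py
python3 - <<'E'
from h import *
im=env.grab_frame("top"); b=proj("top",np.r_[xy(-60,0),45])[0].astype(int)
s=blob(im,(3,140,50),(15,255,255),(b[0]-35,b[1]-32,b[0]+45,b[1]+32))
c,sz,a=rect(cast("top",s,45)); print(c,sz,a,uv(c).round(1)); print(uv(cv2.boxPoints((c,sz,a))).round(1).tolist())
o=cv2.drawContours(im.copy(),[s],-1,(0,255,0),1)
cv2.imwrite("pics/t10.png",np.vstack([x[200:345,110:310].repeat(2,0).repeat(4,1)[:,:] if 0 else cv2.resize(x[200:345,110:310],None,fx=2,fy=2,interpolation=0) for x in(im,o)]))
E
```

```text
time_s: 19.45
ee_pos: [504.8, 74.7, 136.0]
ee_rot: [-179.9, -0.0, 100.5]
force: [0.6, 0.9, -0.7]
gripper_width: 55.9
gripper_force: 0.0
time_s: 20.25
ee_pos: [563.7, -240.3, 134.7]
ee_rot: [179.9, 0.1, 100.3]
force: [0.1, 1.5, -0.1]
gripper_width: 56.1
gripper_force: 0.0
[486.5 162.5] [ 95.  122.9] 10.29 [[-62.5   0.3]]
[[-0.9, 47.5], [-123.8, 48.0], [-124.2, -46.9], [-1.3, -47.5]]
```

View pics/t10.png

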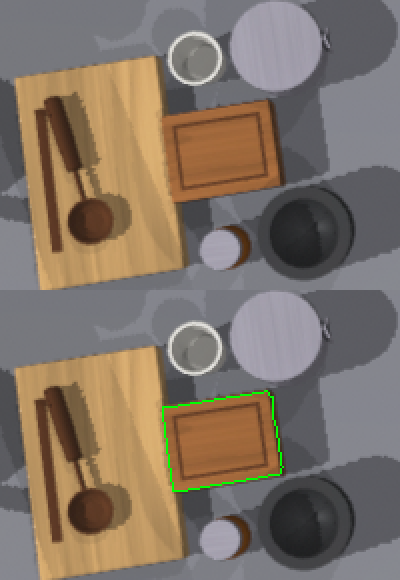

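The box sits flush and square against the board: front at u ≈ 0, tilt 0.3° or less, centred at v 0.3. Cup, jar and spoon are where they were, so I hand in.

```bash
python3 -c "
from workcell import env
print(env.job_done())"
```

```text
the job is handed in; nothing more can be done
None
```

The spice box was pushed through the gap and now sits square (within about 0.3°) and flush against the chopping board; the cup, jar and spoon show no movement in the last picture, and the job was handed in at about 20 s.

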